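Load stock into a snap-over keeper jig

TASK

Pick up the brass stock block, lay it lengthwise on the open loading end of the jig, then push it along the channel so that the block itself tips the spring rocker (the keeper) past its snap point and the keeper springs over the block; do not touch the keeper with the robot. Keep pushing until the block bears on the end stop and press it home there gently, with about 10 N (at least 5 N, never more than 20 N), for half a second, then let go and back away. Leave the other things on the bench where they are.

Things in the scene. Friction and masses are not known exactly. Their poses are not given: they have to be found in the camera images.
- brass_block: brass stock block, a plain yellow-brown bar 21 x 66 x 20 mm (its x, y, z), about 0.22 kg, loose, lying flat on the bench ahead of the robot to the left. Origin: centre of its underside; its long axis is its y; either end may go first.
- jig: the jig, fixed; place and yaw vary: wood block topped by an aluminium plate, 180 x 64 x 40 mm in all, with a channel along its x; push direction is +x. Origin: bench level under the keeper's hinge pin, on the channel's middle line; plate from x = -128 (loading end) to +52 mm. Channel floor = plate top, 40 mm up.
- jig_load (a point): where to lay the block: on the channel floor and middle line, jig x = -78 mm, 40 mm above the bench; axes as the jig's. A block laid with its centre here lies on open flat plate and enters the mouth when pushed to +x. The tall cream-coloured box beside the jig is 92 mm high.
- jig_mouth (a point): start of the straight, smooth channel, on its floor at jig x = -45 mm. Steel guides 6 mm high (tops 46 mm over the bench), 24 mm apart, run from here to x = +32 mm; before it they flare to 40 mm apart over 28 mm. A pusher wider than 24 mm must stay above the guides, on the upper half of the block's rear end.
- end_stop: rigid end stop: steel disc 16 mm across on a brass rod through the jig's end wall; set anew each time, 18 to 26 mm beyond the hinge pin along the jig's x. Origin: centre of the contact face, 50 mm above the bench; axes as the jig's. The block is home when its front end meets this face (block centre 33 mm before it).
- keeper (a joint): angle of the keeper, a steel rocker 18 mm wide on a pin across the channel. 0 = open stop (as found: toe hanging in the channel, nose up), 1.4 rad = closed stop (toe up out of the way beyond the pin, nose 1.7 mm over the block's top). An over-centre spring drives it from 0.61 rad to either stop.
- keeper_pin (a point): middle of the keeper's hinge pin, 76 mm above the bench, over the jig's origin. Open, the toe hangs 26 mm below it and the nose rises to 95 mm above the bench, 18 mm before the pin. The block's front meets the toe 9 mm before the pin; the push rises to 5 to 12 N and falls at the snap, front about 3 mm past the pin; then only friction of 0 to 3 N is left until the end stop.
- jig_end (a point): top middle of the jig's end wall, jig x = 44 mm, 62 mm above the bench; the wall is 12 mm thick, 44 mm wide. The keeper's hinge cheeks stand at jig x = -8 to 8 mm, y = 21 to 28 mm on both sides, up to 84 mm above the bench; its spring strut stands outside the left cheek, up to y = 38 mm.
- bench_block: bystander: square steel block 58 x 60 x 28 mm, origin at the centre of its underside; leave it
- black_cap: bystander: round black rubber cap, 28 mm across, 16 mm high, origin under its centre; leave it
- glue_bottle: bystander: small white bottle 27 x 40 x 71 mm with a blue-green cap, origin under its centre; leave it

How it is judged:
On the way, in this order (a step that is already met when the one before it is completed fails the run):
1. the block lies flat and lengthwise on the jig's loading end, the keeper still open (x of brass_block in the frame of jig between -0.1 and -0.05 m and y of brass_block in the frame of jig between -0.01 and 0.01 m and z of brass_block in the frame of jig below 0.0425 m and angle between the y axis of brass_block and the x axis of jig, either way round below 0.2 rad and value of joint keeper below 0.15 rad), for 0.2 s.
2. the keeper has sprung over and the block is pressed on the end stop with 5 to 20 N (value of joint keeper above 1.25 rad and contact force between brass_block and end_stop between 5 and 20 N), for 0.3 s.
At the end, for the whole second after the job is handed in: The keeper is at its closed stop (over 1.25 rad), the block lies flat and still in the channel (within 4 mm of its middle line), its front end within 2 mm of the end stop, the robot clear of everything (value of joint keeper above 1.25 rad and x of brass_block in the frame of end_stop above -0.035 m and z of brass_block in the frame of jig between 0.038 and 0.0425 m and y of brass_block in the frame of jig between -0.004 and 0.004 m and angle between the y axis of brass_block and the x axis of jig, either way round below 0.1 rad and linear speed of brass_block below 0.01 m/s); the robot touches nothing.
It fails at once if the block is driven against the end stop with more than 20 N (contact force between brass_block and end_stop above 20 N).
It fails at once if the robot touches the keeper (contact force between any of the fingers, the arm and keeper above 1 N).
It fails at once if a bystander is shifted by more than 20 mm (distance of any of bench_block, black_cap, glue_bottle from where it was at the start of the episode above 0.02 m).
It also fails if it takes over 58 s, if anything falls off the work surface, if the arm or the gripper's body presses on something with over 40 N, if the wrist force passes 120 N, or if a joint passes its speed limit or range.

ROBOT

A 6-joint arm with a two-finger parallel gripper is mounted at the origin on a cart in front of the work surface, level with it; the furniture and walls round the work are solid. World frame = base frame: x ahead of the robot, y to its left, z up, the work surface at z = 0. Lengths are in m, angles in rad, forces in N, time in s.
With the tool pointing down it reaches from about 0.325 to 0.925 m from the base axis. Payload 3.1 kg.
Tool frame: the origin (TCP) lies on the centre line of the jaws, within the pads' length; the fingertips stand 17 mm ahead of it and the grasp point (between the pads) lies 2 mm behind it; z points along the fingers, y is the line along which they close (so a half turn about z gives the same grasp; the last joint's range is limited). The gripper opens to 85 mm and grips with 20 to 120 N. Pads are 22 mm wide; open, the fingers measure 114 mm over their backs; the gripper's body (76 mm by 85 mm) begins 54 mm behind the grasp point. The pads swing forward as they close: fully open they stand 13 mm farther back than shut.
Start: joints at [1.165, 0.217, 1.613, -0, 1.311, -0.112], TCP at [0.181, 0.598, 0.248] pointing down, gripper open.
Joint ranges: [-2.75, 2.75], [-0.78, 2.1], [0.31, 2.55], [-1.13, 4.27], [0.13, 2.63], [-2.58, 2.58]. Speed limits (rad/s): [2.79, 2.79, 3.14, 3.14, 3.14, 3.14].

INTERFACE

Orientations are given as a rotation vector (axis times angle).
In Python, from bench import robot gives the robot as it stands.
- The arm moves only by the shell command python3 -m crank 'ROWS'. ROWS is a JSON object whose one key "deltas" holds a list of rows, each a list of 3 entries, a list of its own where there are three numbers: the finger opening in cm, from 0 to 8.54, then the shift along the tool's x, y, z in cm, then the turn, a rotation vector about the tool's x, y, z in degrees. A call has 1 to 10 rows; each row shifts and turns the commanded pose from where the row before left it, along the tool's axes as they then stand; what a row does not reach is not made up. A row lasts 1/8 s, in which the tool goes at most 62.5 mm and 10.7 degrees, less where a joint would pass 70% of its speed; a pose out of reach is approached as far as the arm can. A call is refused whole if a number of a shift passes 6.25 or a number of a turn 10.7, either way. A call with a gripper value outside its range is refused whole. The fingers move at their own pace and stop on an object; the grip force is fixed at half the most. Time passes only in rows, so rows that do not move let the fingers close. It gives the time, the measured TCP pose, the force, the opening and the grip force at its end, in the units of the state.
- robot.get_state(): the state, without advancing time (a new reading comes with each control period).
- robot.camera(name): name is "scene" or "side" or "wrist"; returns a dict with "color" (384x512x3 uint8, blue, green, red), "K" (3x3 intrinsics, pixels), "rvec" (rotation vector, rad) and "tvec" (3), from world to camera coordinates, as OpenCV has them. Camera axes: x right, y down, z forward; pixel columns grow to the right and rows downward; lengths in m; the calibration is good to about 2 mm. A picture is of the moment at which its call begins. There is no depth.
- robot.job_done(): hands the job in; it is judged then, once.
The state is a dict: "t": time; "q": joint angles; "qvel": joint speeds; "effort": joint torques, N m; "ee_pos": TCP position; "orientation": TCP orientation; "contact_force": force on the tool from outside, world axes, zero at the start; "torque": the same for the moment, N m; "gripper_width": opening from 0.0 (shut) to 1.0 (fully open); "finger_force": force on a finger pad.
Only numpy, scipy, OpenCV 4.12 (cv2) and the standard library are available. Lean on these libraries where they do the work, as an engineer would, in place of code of your own. Each camera call takes 0.05 s, during which the arm holds its last target. There are 200 camera calls.

## Working session

There is one attempt and no reset: what is moved stays moved. The work goes in short steps, Python scripts to look and compute and a shell command to move; the robot and the scene stay as the last step left them, time stands still between calls to the robot, and variables do not carry over. Pictures are saved under pics/ and viewed, at most 15 in all, crops included, and the job is handed in when it is done.

```bash
mkdir -p pics; ls
python3 - <<'E'
from bench import robot
import cv2,numpy as np
s=robot.get_state();print(s)
a=[]
for n in("scene","side","wrist"):
    c=robot.camera(n);cv2.imwrite(f"pics/{n}0.png",c["color"]);print(n,c["K"],c["rvec"],c["tvec"])
E
```

```text
pics
{'t': 0.0, 'q': array([ 1.16479563e+00,  2.17755736e-01,  1.61493461e+00, -1.40638313e-05,
        1.31129868e+00, -1.12208378e-01]), 'qvel': array([-8.06835556e-05, -2.45078092e-06, -7.82234696e-05, -1.55628040e-04,
        1.59834166e-03, -5.19007006e-05]), 'effort': array([ 2.21486705e-03, -3.96848881e+01, -3.03852296e+01, -7.11709458e-05,
        9.68121603e-03, -1.20165006e-05]), 'ee_pos': array([0.18066907, 0.59750636, 0.246967  ]), 'orientation': array([-0.4597361 , -3.10716252,  0.00364334]), 'contact_force': array([ 0.08080799,  0.09923735, -0.4817981 ]), 'torque': array([-0.01059546,  0.01294412, -0.01880881]), 'finger_force': 0.0, 'gripper_width': 0.9976929766471245}
scene [[388.86790301   0.         255.31998894]
 [  0.         388.86790301 191.21374843]
 [  0.           0.           1.        ]] [ 2.19702834 -0.46271315  0.22562002] [-0.54870388  0.23597711  0.691538  ]
side [[402.89442509   0.         254.87329327]
 [  0.         402.89442509 188.75179949]
 [  0.           0.           1.        ]] [ 2.04440638 -0.03400944  0.01193904] [-0.59902736  0.07846263  1.13083262]
wrist [[301.61445795   0.         255.59636032]
 [  0.         301.61445795 189.02004512]
 [  0.           0.           1.        ]] [-2.3219632  -1.72381979 -0.25589857] [-0.62584012 -0.03748551  0.37860014]
```

View pics/scene0.png

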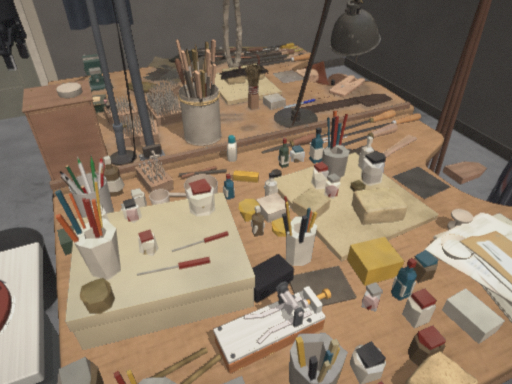

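View pics/side0.png

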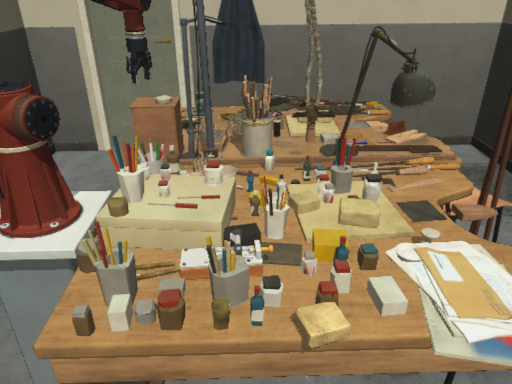

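View pics/wrist0.png

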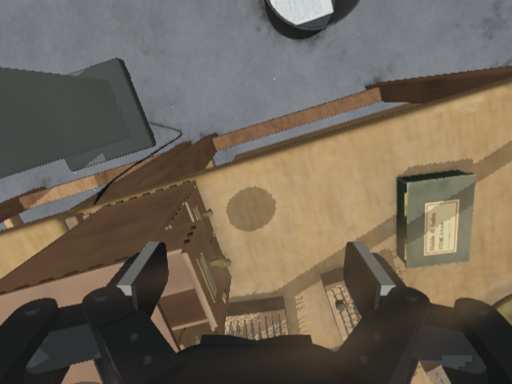

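The scene view shows the jig around (270,325), with the keeper at (295,300) and the orange stop knob at (323,295). A yellow bar at about (246,177) is a candidate for the block. I'll zoom in and cast rays.

```bash
cat > h.py <<'E'
from bench import robot
import cv2,numpy as np
def ray(c,p):
    R=cv2.Rodrigues(np.array(c["rvec"]))[0]; o=-R.T@np.array(c["tvec"]).ravel()
    u=cv2.undistortPoints(np.array([[p]],float),c["K"],None)[0,0]
    return o,R.T@np.array([u[0],u[1],1])
def plane(c,p,z):
    o,d=ray(c,p); return o+d*(z-o[2])/d[2]
def proj(c,P): return cv2.projectPoints(np.array(P,float).reshape(-1,3),np.array(c["rvec"]),np.array(c["tvec"]),c["K"],None)[0][:,0]
E
python3 - <<'E'
from h import *
c=robot.camera("scene");s=robot.camera("side")
for p in [(234,177),(246,177),(258,178),(248,210),(270,325),(230,355),(323,295)]: print(p,plane(c,p,.0).round(3))
a=cv2.resize(c["color"][150:384,190:350],None,fx=2.5,fy=2.5,interpolation=3)
b=cv2.resize(s["color"][165:300,160:300],None,fx=2.8,fy=2.8,interpolation=3)
im=np.zeros((585,792,3),np.uint8);im[:,:400]=a;im[:b.shape[0],400:400+b.shape[1]]=b
cv2.imwrite("pics/z1.png",im)
print("side",[ (p,plane(s,p,0).round(3)) for p in [(270,180),(220,262)]])
E
```

```text
(234, 177) [0.629 0.208 0.   ]
(246, 177) [0.659 0.195 0.   ]
(258, 178) [0.686 0.178 0.   ]
(248, 210) [0.611 0.069 0.   ]
(270, 325) [ 0.525 -0.234  0.   ]
(230, 355) [ 0.44  -0.258  0.   ]
(323, 295) [ 0.645 -0.216  0.   ]
side [((270, 180), array([0.655, 0.208, 0.   ])), ((220, 262), array([ 0.511, -0.225,  0.   ]))]
```

View pics/z1.png

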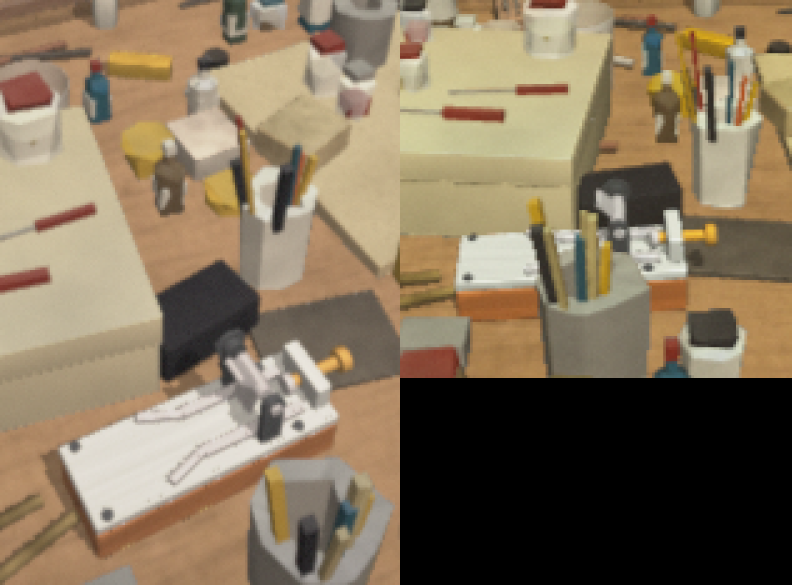

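The block is the yellow bar at scene (246,177), which comes out 64 mm long between its ends. The black cap sits just beyond it at about (275,173). The jig plate's left end is at about (215,329)–(230,361). Next I'll work out rough poses and the hover shift.

```bash
cat >> h.py <<'E'
from scipy.spatial.transform import Rotation as Rn
def delta(P,yaw_y,s=None):
    """shift in tool axes (cm) and turn (deg) about tool z to point down with tool y at world yaw_y (mod pi)"""
    s=s or robot.get_state(); R=Rn.from_rotvec(s["orientation"]); M=R.as_matrix()
    best=None
    for k in(0,np.pi):
        y=np.array([np.cos(yaw_y+k),np.sin(yaw_y+k),0]); z=np.array([0,0,-1.]); x=np.cross(y,z)
        T=Rn.from_matrix(np.c_[x,y,z]); rv=np.degrees((R.inv()*T).as_rotvec())
        if best is None or np.linalg.norm(rv)<np.linalg.norm(best): best=rv
    return (M.T@(np.array(P)-s["ee_pos"])*100).round(2),best.round(2)
E
python3 - <<'E'
from h import *
np.set_printoptions(suppress=True)
s=robot.get_state();M=Rn.from_rotvec(s["orientation"]).as_matrix();print(M.round(3))
w=robot.camera("wrist");o,d=ray(w,(256,192));print("wristcam in tool",M.T@(o-s["ee_pos"]),M.T@d)
c=robot.camera("scene");im=c["color"];o,_=ray(c,(0,0));print("scene cam",o)
hsv=cv2.cvtColor(im,cv2.COLOR_BGR2HSV)
m=cv2.inRange(hsv,(18,110,90),(32,255,255));sub=np.zeros_like(m);sub[165:190,225:265]=255
p=np.argwhere(m&sub)[:,::-1];print(len(p),p.min(0),p.max(0))
g=np.array([plane(c,q,.012)[:2] for q in p],np.float32);print("block",cv2.minAreaRect(g))
m=cv2.inRange(hsv,(0,0,150),(180,60,255));sub[:]=0;sub[290:368,212:330]=255
p=np.argwhere(m&sub)[:,::-1];g=np.array([plane(c,q,.04)[:2] for q in p],np.float32);print("plate",len(p),cv2.minAreaRect(g),cv2.boxPoints(cv2.minAreaRect(g)))
print("box corner",plane(c,(254.5,275),.092), "cup rim",[plane(c,q,.09)[:2] for q in [(291,341),(345,355),(322,334)]])
print(delta([.658,.150,.22],np.radians(62)))
E
```

```text
[[-0.957  0.29  -0.   ]
 [ 0.29   0.957 -0.001]
 [ 0.    -0.001 -1.   ]]
wristcam in tool [ 0.07470329  0.00173552 -0.12522924] [-0.30175856  0.0023528   0.9534336 ]
scene cam [ 0.34104882 -0.58610047  0.61250135]
254 [233 170] [258 181]
block ((0.6531169414520264, 0.1869654357433319), (0.04594217985868454, 0.06835489720106125), 58.004486083984375)
plate 3901 ((0.5117007493972778, -0.25974392890930176), (0.1419415920972824, 0.18790292739868164), 69.06413269042969) [[ 0.39859238 -0.2924583 ]
 [ 0.5740902  -0.3596003 ]
 [ 0.62480915 -0.22702956]
 [ 0.44931132 -0.15988755]]
box corner [ 0.51456288 -0.1895054   0.092     ] cup rim [array([ 0.51474985, -0.32169509]), array([ 0.57464078, -0.37165093]), array([ 0.56212682, -0.33024296])]
(array([-58.64, -29.07,   2.81]), array([-0.03, -0.  , 11.17]))
```

Run:
```python
from h import *
np.set_printoptions(suppress=True,precision=3)
c=robot.camera("scene");s=robot.camera("side")
for n,p in dict(pole1=(123,160),pole2=(148,155),bigcup=(202,142),whitecup=(299,262),lampbase=(297,120),bottle=(232,160),cab=(105,178)).items(): 
    x=plane(c,p,0);print(n,x,np.hypot(*x[:2]),np.degrees(np.arctan2(x[1],x[0])))
def tri(a,b):
    o1,d1=ray(c,a);o2,d2=ray(s,b);k=np.linalg.lstsq(np.c_[d1,-d2],o2-o1,rcond=None)[0];return (o1+k[0]*d1+o2+k[1]*d2)/2
print("bigcup pens top",tri((181,40),(257,75)),"whitecup pens",tri((288,204),(270,177)),"yellow pen jigcup",tri((300,339),(207,238)) )
print("lamp shade",tri((355,30),(410,85)),"pens cup cream",tri((76,160),(112,152)))
print("jigcup pen positions scene: yellow", [plane(c,q,.1)[:2] for q in [(299,338),(330,338),(335,342)]])
print(delta([.5,.45,.35],np.radians(62)),delta([.655,.188,.23],np.radians(62)))
```

```text
pole1 [0.37  0.412 0.   ] 0.5539752033058637 48.074241294971635
pole2 [0.441 0.41  0.   ] 0.6016453519375883 42.923812986940526
bigcup [0.606 0.416 0.   ] 0.7352324481202654 34.503116173660324
whitecup [ 0.643 -0.125  0.   ] 0.6554507604443268 -11.01427361597351
lampbase [0.939 0.425 0.   ] 1.0303399637917585 24.344700984990276
bottle [0.654 0.287 0.   ] 0.7141404375462888 23.715612752415776
cab [0.312 0.343 0.   ] 0.46382986136700305 47.65057346835024
bigcup pens top [0.624 0.602 0.255] whitecup pens [ 0.629 -0.096  0.149] yellow pen jigcup [ 0.502 -0.36   0.16 ]
lamp shade [1.206 0.537 0.23 ] pens cup cream [ 0.266 -0.023  0.24 ]
jigcup pen positions scene: yellow [array([ 0.524, -0.327]), array([ 0.565, -0.345]), array([ 0.568, -0.353])]
(array([-34.83,  -4.94, -10.18]), array([-0.01,  0.  , 11.16])) (array([-57.25, -25.53,   1.82]), array([-0.01,  0.  , 11.16]))
```

Run:
```python
from h import *
np.set_printoptions(suppress=True,precision=3)
c=robot.camera("scene");s=robot.camera("side")
def tri(a,b):
    o1,d1=ray(c,a);o2,d2=ray(s,b);k=np.linalg.lstsq(np.c_[d1,-d2],o2-o1,rcond=None)[0];p,q=o1+k[0]*d1,o2+k[1]*d2;return (p+q)/2,np.linalg.norm(p-q)
print(proj(s,[[.37,.412,0],[.441,.41,0],[.441,.41,.2],[.606,.416,0],[.312,.343,0]]),"tcp",proj(s,robot.get_state()["ee_pos"]),proj(c,robot.get_state()["ee_pos"]))
print("cab top corner L",tri((27,90),(133,100)),"R front",tri((105,108),(180,97)), )
a=cv2.resize(c["color"][0:200,20:250],None,fx=1.72,fy=1.72);b=cv2.resize(s["color"][0:200,60:290],None,fx=1.72,fy=1.72)
cv2.imwrite("pics/z2.png",np.hstack([a,b]))
```

```text
[[190.312 157.599]
 [209.311 157.479]
 [206.013 104.775]
 [253.4   156.107]
 [171.889 165.337]] tcp [[141.492  80.182]] [[18.806 61.583]]
cab top corner L (array([0.192, 0.429, 0.224]), np.float64(0.021633505970552934)) R front (array([0.368, 0.222, 0.263]), np.float64(0.037178815855613584))
```

View pics/z2.png

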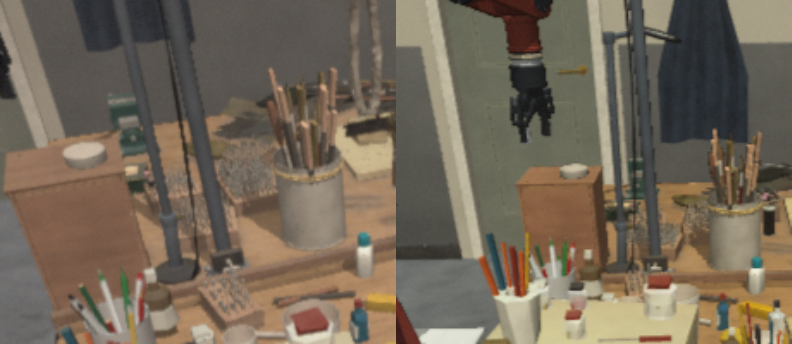

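The crop shows two tall poles between the tool and the block, with bases near scene (123,157) and (148,153). The white bottle with the teal cap at (232,150) is the glue bottle. I'll retract towards the base, sweep round inside the poles, then extend.

```bash
python3 -m crank '{"deltas":[[8.5,[0,-4.1,-2.55],[0,0,0]],[8.5,[0,-4.1,-2.55],[0,0,0]],[8.5,[0,-4.1,-2.55],[0,0,0]],[8.5,[0,-4.1,-2.55],[0,0,0]],[8.5,[0,-4.1,-2.55],[0,0,0]],[8.5,[0,-4.1,-2.55],[0,0,0]],[8.5,[0,0,0],[0,0,0]]]}'
python3 -m crank '{"deltas":[[4.5,[-4.3,-1.3,0],[0,0,0]],[4.5,[-4.3,-1.3,0],[0,0,0]],[4.5,[-4.3,-1.3,0],[0,0,0]],[4.5,[-4.3,-1.3,0],[0,0,0]],[4.5,[-3.3,-3.2,0],[0,0,0]],[4.5,[-3.3,-3.2,0],[0,0,0]],[4.5,[-3.3,-3.2,0],[0,0,0]],[4.5,[-3.3,-3.2,0],[0,0,0]],[4.5,[0,0,0],[0,0,5.6]],[4.5,[0,0,0],[0,0,5.6]]]}'
python3 -c "
from h import *
print(delta([.655,.188,.23],np.radians(62)),robot.get_state()['ee_pos'])"
```

```text
t: 1.42
ee_pos: [0.1097, 0.3623, 0.4048]
orientation: [0.46, 3.105, 0.012]
contact_force: [-0.2, -0.0, 0.6]
gripper_width: 0.997
finger_force: 0.0
t: 2.68
ee_pos: [0.3494, 0.1018, 0.4001]
orientation: [-0.769, -3.044, 0.001]
contact_force: [0.4, -0.0, -1.3]
gripper_width: 0.529
finger_force: 0.0
(array([-22.82,  22.12,  16.95]), array([-0.05, -0.1 , -0.36])) [0.34941775 0.10177195 0.40006372]
```

```bash
python3 -m crank '{"deltas":[[4.5,[-3.8,3.7,2.0],[0,0,0]],[4.5,[-3.8,3.7,2.5],[0,0,0]],[4.5,[-3.8,3.7,3],[0,0,0]],[4.5,[-3.8,3.7,3],[0,0,0]],[4.5,[-3.8,3.7,3],[0,0,0]],[4.5,[-3.8,3.6,3.45],[0,0,0]],[4.5,[0,0,0],[0,0,-0.4]],[4.5,[0,0,0],[0,0,0]]]}'
cat > blk.py <<'E'
from h import *
np.set_printoptions(suppress=True,precision=4)
w=robot.camera("wrist");cv2.imwrite("pics/w1.png",w["color"])
hsv=cv2.cvtColor(w["color"],cv2.COLOR_BGR2HSV)
m=cv2.inRange(hsv,(18,110,90),(32,255,255));cs,_=cv2.findContours(m,0,2)
for k in cs:
    if cv2.contourArea(k)<800: continue
    g=np.array([plane(w,q,.02)[:2] for q in k[:,0]],np.float32)*1000
    r=cv2.minAreaRect(g);print(r,cv2.boxPoints(r).round(),k[:,0].min(0),k[:,0].max(0))
print(robot.get_state()["ee_pos"],ray(w,(0,0))[0])
E
python3 blk.py
```

```text
t: 3.68
ee_pos: [0.6531, 0.1904, 0.2301]
orientation: [-0.749, -3.048, 0.002]
contact_force: [0.6, -0.2, 1.0]
gripper_width: 0.525
finger_force: 0.0
((621.9483642578125, 24.494186401367188), (243.7686004638672, 174.70005798339844), 87.50897979736328) [[ 529.  -93.]
 [ 704. -101.]
 [ 715.  142.]
 [ 540.  150.]] [ 0 96] [186 298]
((549.5696411132812, 287.9984130859375), (51.7646598815918, 72.61787414550781), 79.9491958618164) [[509. 269.]
 [581. 256.]
 [590. 307.]
 [518. 320.]] [260   0] [325  67]
((669.0560302734375, 205.0883026123047), (393.4676208496094, 217.06320190429688), 0.13172689080238342) [[472. 313.]
 [473.  96.]
 [866.  97.]
 [866. 314.]] [168   0] [396 310]
((489.0700378417969, 138.61285400390625), (66.38978576660156, 90.06986236572266), 65.80094909667969) [[434. 127.]
 [517.  90.]
 [544. 150.]
 [462. 187.]] [93  0] [171  95]
((434.5616760253906, 95.533935546875), (45.89759063720703, 32.77843475341797), 62.3675651550293) [[409.  83.]
 [438.  68.]
 [460. 108.]
 [431. 123.]] [41  0] [93 37]
[0.6536 0.1904 0.2327] [0.5878 0.2267 0.3555]
```

View pics/w1.png

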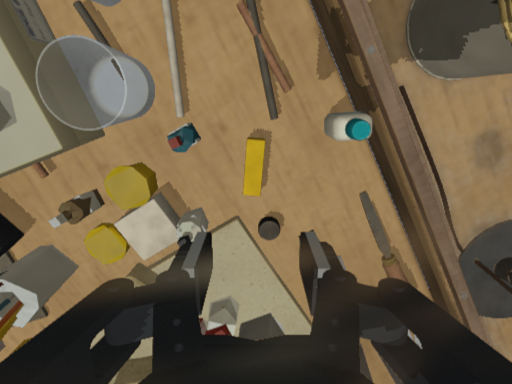

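The wrist view shows the yellow block at (244–266,138–197), the black cap at (269,228) and the glue bottle at (350,126).

```bash
cat > blk.py <<'E'
from h import *
np.set_printoptions(suppress=True,precision=4)
w=robot.camera("wrist")
hsv=cv2.cvtColor(w["color"],cv2.COLOR_BGR2HSV)
m=cv2.inRange(hsv,(22,190,90),(32,255,255));cs,_=cv2.findContours(m,0,1)
for k in cs:
    g=np.array([plane(w,q,.02)[:2] for q in k[:,0]],np.float32)*1000
    r=cv2.minAreaRect(g);L,W=max(r[1]),min(r[1])
    if not(50<L<85 and 14<W<40): continue
    B=cv2.boxPoints(r);e=max((B[1]-B[0],B[2]-B[1]),key=np.linalg.norm);a=np.arctan2(e[1],e[0])
    print(np.array(r[0]),L,W,np.degrees(a),k[:,0].min(0),k[:,0].max(0)); P=np.array(r[0])/1000
    print(delta([*P,.02],a+np.pi/2))
print(robot.get_state()["ee_pos"],"cap",plane(w,(269,226),.016))
E
python3 blk.py
```

```text
[653.5699 189.253 ] 65.95014190673828 19.989608764648438 -31.998257 [243 137] [263 193]
(array([ 0.03, -0.16, 21.44]), array([0.13, 0.16, 4.37]))
[0.6538 0.1904 0.2344] cap [0.7306 0.1711 0.016 ]
```

```bash
python3 -m crank '{"deltas":[[4.5,[0,-0.1,3],[0,0,4.4]],[4.5,[0,0,5],[0,0,0]],[4.5,[0,0,4.5],[0,0,0]],[4.5,[0,0,3],[0,0,0]],[4.5,[0,0,0],[0,0,0]],[4.5,[0,0,0],[0,0,0]]]}'; python3 blk.py
```

```text
t: 4.53
ee_pos: [0.6549, 0.1898, 0.0809]
orientation: [0.865, 3.015, 0.004]
contact_force: [0.1, 0.2, 0.1]
gripper_width: 0.53
finger_force: 0.0
[593.4417  62.3477] 60.10984802246094 37.87482452392578 47.12393 [  0 215] [ 90 266]
(array([ -1.49, -14.12,   6.06]), array([  0.02,   0.41, -79.16]))
[652.8127 189.5732] 65.7852783203125 20.101531982421875 -32.190903 [235 164] [266 257]
(array([ 0.23, -0.19,  6.11]), array([0.26, 0.28, 0.16]))
[0.6553 0.1899 0.0811] cap [0.6691 0.1942 0.016 ]
```

```bash
python3 -m crank '{"deltas":[[4.5,[0.1,-0.1,3],[0,0,0]],[4.5,[0.1,0,2.0],[0,0,0]],[4.5,[0,0,0.9],[0,0,0]],[4.5,[0,0,0],[0,0,0]],[0.5,[0,0,0],[0,0,0]],[0.5,[0,0,0],[0,0,0]],[0.5,[0,0,0],[0,0,0]],[0.5,[0,0,0],[0,0,0]],[0.5,[0,0,0],[0,0,0]]]}'; python3 -m crank '{"deltas":[[0.5,[0,0,-3],[0,0,0]],[0.5,[0,0,-5],[0,0,0]],[0.5,[0,0,-5],[0,0,0]],[0.5,[0,0,-5],[0,0,0]],[0.5,[0,0,0],[0,0,0]]]}'
python3 - <<'E'
from h import *
np.set_printoptions(suppress=True,precision=4)
w=robot.camera("wrist");c=robot.camera("scene")
print(robot.get_state()["ee_pos"],robot.get_state()["gripper_width"])
cv2.imwrite("pics/w2.png",np.hstack([cv2.resize(c["color"][262:372,205:335],(390,330),interpolation=cv2.INTER_CUBIC),cv2.resize(w["color"],(400,300))[:300].copy() if 0 else cv2.resize(w["color"],(400,330))]))
E
```

```text
t: 5.7
ee_pos: [0.6521, 0.1898, 0.0193]
orientation: [0.866, 3.017, 0.002]
contact_force: [1.3, 0.4, 5.1]
gripper_width: 0.229
finger_force: 61.9
t: 6.32
ee_pos: [0.654, 0.1904, 0.2035]
orientation: [0.864, 3.011, 0.008]
contact_force: [0.3, 0.1, -1.9]
gripper_width: 0.228
finger_force: 61.1
[0.65   0.1896 0.1967] 0.2290162267182041
```

View pics/w2.png

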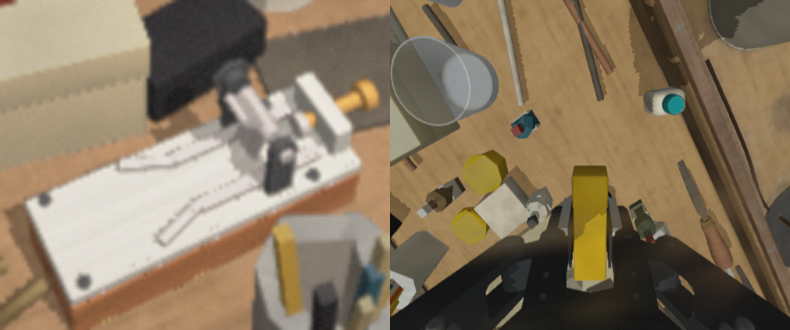

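The block is held. In the scene crop the plate corners are back-left (214.3,329.7), front-left (229,363) and front-right (325,314.3).

```bash
cat > jig.py <<'E'
from h import *
np.set_printoptions(suppress=True,precision=4)
def jig(BL,FL,FR):
    u=(FR-FL)[:2];u/=np.linalg.norm(u);n=np.array([-u[1],u[0]])
    mid=(BL[:2]+FL[:2])/2;return mid+.128*u,u,n
if __name__=="__main__":
    c=robot.camera("scene")
    P=[plane(c,q,.04) for q in [(214.3,329.7),(229,363),(325,314.3)]]
    print(P,np.linalg.norm(P[1]-P[0]),np.linalg.norm(P[2]-P[1]))
    O,u,n=jig(*P);yaw=np.arctan2(u[1],u[0]);L=O-.078*u
    print("origin",O,"yaw",np.degrees(yaw),np.degrees(np.arctan2(*(P[1]-P[0])[:2]*[1,-1])),"load",L)
    print(delta([*L,.25],yaw+np.pi/2),robot.get_state()["ee_pos"],robot.get_state()["q"])
E
python3 jig.py
```

```text
[array([ 0.4257, -0.2278,  0.04  ]), array([ 0.4276, -0.2906,  0.04  ]), array([ 0.6074, -0.276 ,  0.04  ])] 0.06280737847279523 0.18037587559003654
origin [ 0.5542 -0.2488] yaw 4.629403518926134 1.8049134411246963 load [ 0.4765 -0.2551]
(array([ -8.93, -46.85,  -5.39]), array([ -0.11,  -0.27, -36.66])) [0.649  0.1894 0.1949] [ 0.1802  0.3707  1.5238  0.0001  1.2521 -0.8316]
```

```bash
python3 -m crank '{"deltas":[[0.5,[0,0,-2],[0,0,-9.2]],[0.5,[0,0,-2],[0,0,-9.2]],[0.5,[0,0,-2],[0,0,-9.2]],[0.5,[0,0,-2],[0,0,-9.1]],[0.5,[0,0,0],[0,0,0]]]}'
python3 -m crank '{"deltas":[[0.5,[2.6,-5.3,0],[0,0,0]],[0.5,[2.6,-5.3,0],[0,0,0]],[0.5,[2.6,-5.3,0],[0,0,0]],[0.5,[2.6,-5.3,0],[0,0,0]],[0.5,[2.6,-5.3,0],[0,0,0]],[0.5,[2.6,-5.3,0],[0,0,0]],[0.5,[2.6,-5.3,0],[0,0,0]],[0.5,[2.6,-5.3,0],[0,0,0]],[0.5,[0,0,0],[0,0,0]],[0.5,[0,0,0],[0,0,0]]]}'
python3 - <<'E'
from h import *
robot.get_state()
w=robot.camera("wrist");cv2.imwrite("pics/w3.png",w["color"])
print(delta([.4765,-.2551,.25],np.radians(94.6)),robot.get_state()["ee_pos"])
E
```

```text
t: 7.1
ee_pos: [0.6507, 0.1896, 0.2765]
orientation: [0.125, -3.138, 0.0]
contact_force: [-0.3, -0.3, -2.8]
gripper_width: 0.232
finger_force: 61.0
t: 8.35
ee_pos: [0.477, -0.2491, 0.2754]
orientation: [0.124, -3.136, -0.005]
contact_force: [0.7, 0.2, -3.2]
gripper_width: 0.228
finger_force: 61.0
(array([ 0.14, -0.64,  2.58]), array([ 0.16, -0.14,  0.02])) [ 0.47749194 -0.24864021  0.2758272 ]
```

View pics/w3.png

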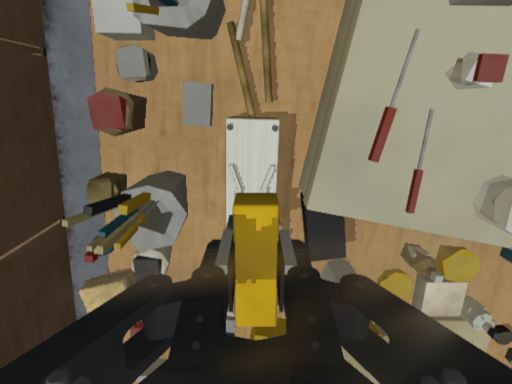

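The wrist view shows the plate's loading-end corners at (227,117) and (279,118), with the flared guides at about (238–270,165–195). I'll fit lines to the edges.

```bash
cat > jw.py <<'E'
from h import *
np.set_printoptions(suppress=True,precision=4)
def cross(prof,i0,rising):
    d=np.diff(prof.astype(float)); i=(np.argmax(d) if rising else np.argmin(d)); a=d[max(i-1,0):i+2]*(1 if rising else -1); a=np.clip(a,0,None)
    return i0+i+.5+(a*np.arange(-1,2)).sum()/a.sum()
def fit(w,px):
    g=np.array([plane(w,q,.04)[:2] for q in px],np.float32)
    l=cv2.fitLine(g,cv2.DIST_HUBER,0,.001,.001).ravel();return l[:2],l[2:]
def measure(w,rows,lx,rx,cols,ty):
    b=w["color"][:,:,0].astype(float)
    dL,pL=fit(w,[(cross(b[r,lx[0]:lx[1]],lx[0],True),r) for r in rows])
    dR,pR=fit(w,[(cross(b[r,rx[0]:rx[1]],rx[0],False),r) for r in rows])
    dE,pE=fit(w,[(x,cross(b[ty[0]:ty[1],x],ty[0],True)) for x in cols])
    f=lambda d:d if d[0]>0 else -d
    dL,dR=f(dL),f(dR);u=dL+dR;u/=np.linalg.norm(u);n=np.array([-u[1],u[0]])
    ym=((pL+pR)/2)@n; wd=(pR-pL)@n; xe=pE@u
    print("angles",np.degrees([np.arctan2(d[1],d[0]) for d in(dL,dR,u,dE)]),"width",wd)
    O=u*(xe+.128)+n*ym; return O,u,n
E
python3 - <<'E'
from jw import *
w=robot.camera("wrist")
O,u,n=measure(w,range(125,185),(215,240),(268,290),range(236,270),(108,126))
yaw=np.arctan2(u[1],u[0]);print("O",O,np.degrees(yaw),"load",O-.078*u)
# block in hand: top is at TCP z + .0007
s=robot.get_state();hsv=cv2.cvtColor(w["color"],cv2.COLOR_BGR2HSV)
m=cv2.inRange(hsv,(18,150,60),(34,255,255));cs,_=cv2.findContours(m[180:335,225:285],0,1)
k=max(cs,key=cv2.contourArea)+[225,180];z=s["ee_pos"][2]
b=w["color"]
M=Rn.from_rotvec(s["orientation"]).as_matrix()
for r in (200,210,220,228):
    x=np.flatnonzero(m[r,225:285]);print(r,x.min()+225,x.max()+225)
h=hsv[180:345:6,255];print(h[:,2])
pts=[plane(w,(256,q),z) for q in (194,326)];print([(M.T@(p-s["ee_pos"]))for p in pts])
print(delta([*(O-.078*u),.25],yaw+np.pi/2))
E
```

```text
angles [  3.0035   2.9191   2.9613 -86.6643] width 0.062987484
O [ 0.5544 -0.2475] 2.9613087 load [ 0.4766 -0.2515]
200 235 277
210 233 279
220 233 278
228 233 278
[196 196 165  84 114 188 193 146 144 140 139 139 137 135 134 133 133 161
 181 180 177 175 179 180 182  93 157  34]
[array([0.034 , 0.0018, 0.0001]), array([-0.0356,  0.0017, -0.0001])]
(array([ 0.15, -0.3 ,  2.63]), array([ 0.12, -0.11,  1.73]))
```

Run:
```python
from jw import *
w=robot.camera("wrist")
O=np.array([.5544,-.2475]);a=np.radians(2.96);u=np.array([np.cos(a),np.sin(a)]);n=np.array([-u[1],u[0]])
for q,z in [((152,200),.15),((152,200),.12),((187,215),.09),((303,190),.092),((345,260),.06)]:
    p=plane(w,q,z)[:2]-O;print(q,z,p@u,p@n)
print(delta([*(O-.084*u),.08],a+np.pi/2),robot.get_state()["contact_force"])
```

```text
(152, 200) 0.15 -0.061057108521726494 -0.08561717352761704
(152, 200) 0.12 -0.05042020084694906 -0.09608553585196061
(187, 215) 0.09 -0.023301303587012656 -0.06904806634923003
(303, 190) 0.092 -0.05660575720464527 0.05695971436343362
(345, 260) 0.06 0.04482392520571054 0.12333788776045843
(array([ 0.77, -0.32, 19.68]), array([ 0.09, -0.08,  1.77])) [-1.3545 -0.459  -1.5339]
```

```bash
python3 -m crank '{"deltas":[[0.5,[0.8,-0.3,0],[0,0,1.75]],[0.5,[0,0,5],[0,0,0]],[0.5,[0,0,5],[0,0,0]],[0.5,[0,0,5],[0,0,0]],[0.5,[0,0,3],[0,0,0]],[0.5,[0,0,0.5],[0,0,0]],[0.5,[0,0,0],[0,0,0]],[0.5,[0,0,0],[0,0,0]]]}'
cat > pos.py <<'E'
from jw import *
O=np.array([.5544,-.2475]);a=np.radians(2.96);u=np.array([np.cos(a),np.sin(a)]);n=np.array([-u[1],u[0]])
def jp(k=8):
    S=[]
    for i in range(k): S.append(robot.get_state()["ee_pos"])
    p=np.mean(S,0);d=p[:2]-O;return np.array([d@u,d@n,p[2]])*1000
E
python3 -c "
from pos import *
print(jp(),delta([*(O-.084*u),.0593],a+np.pi/2),robot.get_state()['contact_force'])"
```

```text
t: 9.5
ee_pos: [0.4719, -0.2545, 0.0952]
orientation: [-0.08, 3.137, -0.004]
contact_force: [-0.3, -0.7, -1.4]
gripper_width: 0.227
finger_force: 60.9
[-82.7337  -2.7451  95.1913] (array([0.14, 0.28, 3.59]), array([-0.16,  0.19, -0.04])) [-0.3141 -0.6847 -1.3919]
```

```bash
python3 -m crank '{"deltas":[[0.5,[0.1,0.15,1.5],[0,0,0]],[0.5,[0,0,1.0],[0,0,0]],[0.5,[0,0,0.5],[0,0,0]],[0.5,[0,0,0],[0,0,0]],[0.5,[0,0,0],[0,0,0]]]}'
python3 - <<'E'
from pos import *
print(jp(),robot.get_state()["contact_force"])
w=robot.camera("wrist");cv2.imwrite("pics/w4.png",w["color"])
E
```

```text
t: 10.12
ee_pos: [0.4694, -0.2522, 0.063]
orientation: [-0.08, 3.14, -0.0]
contact_force: [-1.0, 0.6, -1.7]
gripper_width: 0.23
finger_force: 61.0
[-85.0998  -0.3354  63.0202] [-0.9546  0.6379 -1.7211]
```

View pics/w4.png

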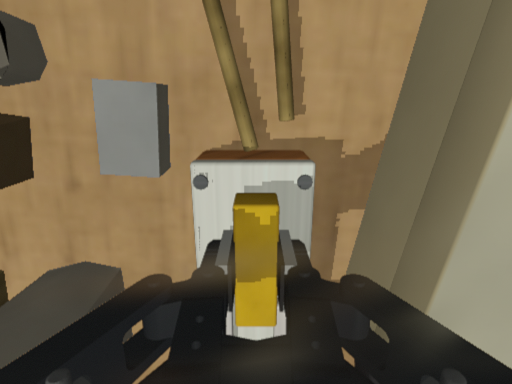

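The block hangs over the plate. Its end is centred at column 256 and the plate at about 253.5, so it is roughly 1 mm off. I'll lower it slowly.

```bash
python3 -m crank '{"deltas":[[0.5,[0,-0.1,0.2],[0,0,0]],[0.5,[0,0,0.1],[0,0,0]],[0.5,[0,0,0],[0,0,0]]]}';python3 -m crank '{"deltas":[[0.5,[0,0,0.1],[0,0,0]],[0.5,[0,0,0],[0,0,0]]]}'
```

```text
t: 10.55
ee_pos: [0.4692, -0.253, 0.0598]
orientation: [0.08, -3.14, -0.0]
contact_force: [-0.8, 0.1, -1.7]
gripper_width: 0.23
finger_force: 61.0
t: 10.8
ee_pos: [0.4694, -0.2532, 0.0593]
orientation: [-0.08, 3.14, -0.0]
contact_force: [-1.1, -0.1, 1.7]
gripper_width: 0.23
finger_force: 61.4
```

```bash
python3 -m crank '{"deltas":[[4.5,[0,0,0.02],[0,0,0]],[4.5,[0,0,0],[0,0,0]],[4.5,[0,0,0],[0,0,0]],[4.5,[0,0,0],[0,0,0]],[4.5,[0,0,-3],[0,0,0]],[4.5,[0,0,-3],[0,0,0]],[4.5,[4,0,0],[0,0,0]],[0,[4,0,0],[0,0,0]],[0,[0,0,0],[0,0,0]],[0,[0,0,0],[0,0,0]]]}'
python3 - <<'E'
from pos import *
print(jp(),robot.get_state()["contact_force"],robot.get_state()["gripper_width"])
w=robot.camera("wrist");cv2.imwrite("pics/w5.png",w["color"])
E
```

```text
t: 12.05
ee_pos: [0.39, -0.2575, 0.1191]
orientation: [-0.079, 3.139, -0.001]
contact_force: [0.5, -0.6, 0.3]
gripper_width: 0.0
finger_force: 0.0
[-164.6542   -1.525   119.0958] [ 0.489  -0.6141  0.2882] 0.0003417208128923348
```

View pics/w5.png

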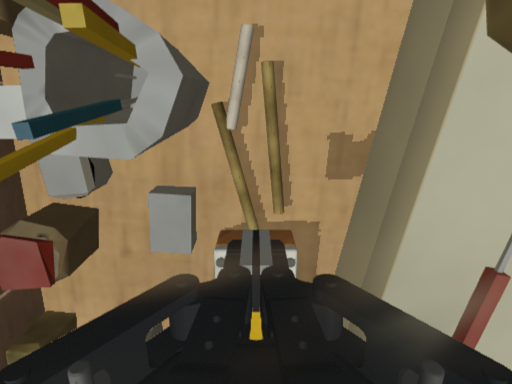

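The closed fingers are behind the block, whose top shows at (256,325). I'll check the placement from the scene camera.

```bash
cat > chk.py <<'E'
from pos import *
def block(ret=False):
    c=robot.camera("scene");hsv=cv2.cvtColor(c["color"],cv2.COLOR_BGR2HSV)
    m=cv2.inRange(hsv,(18,120,70),(34,255,255));sub=np.zeros_like(m);sub[290:360,215:312]=255
    cs,_=cv2.findContours(m&sub,0,1);k=max(cs,key=cv2.contourArea)[:,0]
    J=np.array([[(plane(c,q,.06)[:2]-O)@u,(plane(c,q,.06)[:2]-O)@n] for q in k])*1000
    L=np.array([[(plane(c,q,.04)[:2]-O)@u,(plane(c,q,.04)[:2]-O)@n] for q in k])*1000
    print("top-plane x",J[:,0].min(),J[:,0].max(),"y max (top)",J[:,1].max(),"floor-plane y min",L[:,1].min(),"x min",L[:,0].min(),cv2.minAreaRect(J.astype(np.float32)),k.min(0),k.max(0))
    return c
if __name__=="__main__": block()
E
python3 chk.py
```

```text
top-plane x -117.55774393882706 -50.67733145848792 y max (top) 8.11653582174612 floor-plane y min -9.493142527628445 x min -113.46748404151847 ((-84.10317993164062, -6.249211311340332), (66.89655303955078, 28.651464462280273), 0.29924890398979187) [226 314] [266 343]
```

```bash
python3 -m crank '{"deltas":[[0,[0,0.1,2.5],[0,0,0]],[0,[0,0,2.3],[0,0,0]],[0,[0,0,0.4],[0,0,0]],[0,[-1.4,0,0],[0,0,0]],[0,[-1.4,0,0],[0,0,0]],[0,[0,0,0],[0,0,0]],[0,[0,0,0],[0,0,0]]]}'; python3 -c "
from pos import *
print(jp(),delta([*O,.067],a+np.pi/2),robot.get_state()['contact_force'])"
```

```text
t: 13.02
ee_pos: [0.4177, -0.2548, 0.0671]
orientation: [-0.081, 3.14, -0.001]
contact_force: [0.2, 0.4, -0.1]
gripper_width: 0.001
finger_force: 0.0
[-136.8475   -0.2112   67.1354] (array([-13.68,   0.02,   0.02]), array([-0.03,  0.02, -0.01])) [ 0.2095  0.4131 -0.0564]
```

```bash
python3 -m crank '{"deltas":[[0,[-0.5,0,0],[0,0,0]],[0,[-0.5,0,0],[0,0,0]],[0,[-0.5,0,0],[0,0,0]],[0,[-0.5,0,0],[0,0,0]],[0,[0,0,0],[0,0,0]]]}'; python3 -m crank '{"deltas":[[0,[-0.5,0,0],[0,0,0]],[0,[-0.5,0,0],[0,0,0]],[0,[-0.5,0,0],[0,0,0]],[0,[-0.4,0,0],[0,0,0]],[0,[0,0,0],[0,0,0]]]}'
python3 - <<'E'
from chk import *
print(jp());c=block();cv2.imwrite("pics/s6.png",cv2.resize(c["color"][262:372,205:335],(780,660))[:600])
E
```

```text
t: 13.65
ee_pos: [0.4378, -0.2538, 0.0668]
orientation: [-0.08, 3.14, -0.0]
contact_force: [-0.3, 0.7, -0.1]
gripper_width: 0.002
finger_force: 0.0
t: 14.28
ee_pos: [0.4569, -0.2528, 0.0668]
orientation: [-0.08, 3.14, -0.001]
contact_force: [1.0, 0.4, -0.3]
gripper_width: -0.0
finger_force: 0.0
[-97.6621  -0.2845  66.838 ]
top-plane x -70.38548414715018 -22.23551810968015 y max (top) 8.009381303354417 floor-plane y min -9.677040809188322 x min -64.5876352959753 ((-46.36518478393555, -6.47117805480957), (48.68404006958008, 28.31535530090332), 1.4861836433410645) [253 307] [281 331]
```

View pics/s6.png

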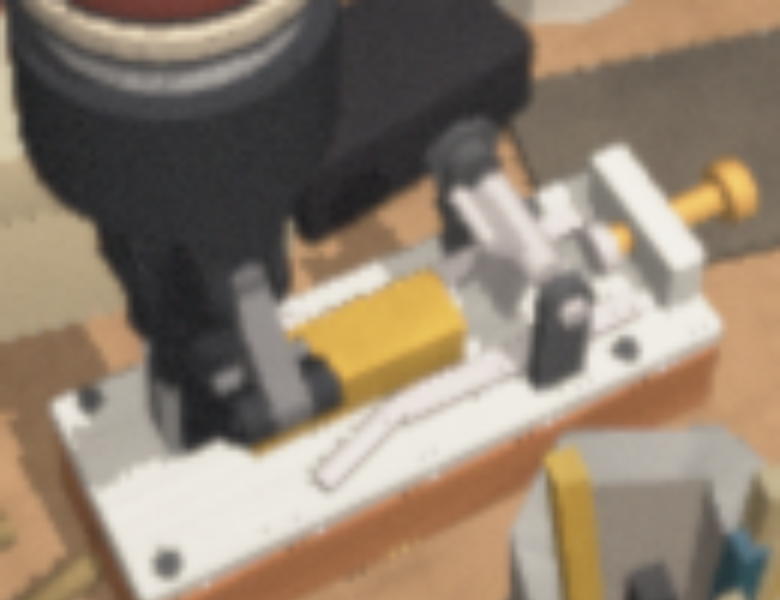

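The block has entered the channel straight, with its front near jig x = −21 mm, and the keeper is still open. I'll push through the snap.

```bash
python3 -m crank '{"deltas":[[0,[-0.3,0,0],[0,0,0]],[0,[-0.3,0,0],[0,0,0]],[0,[-0.3,0,0],[0,0,0]],[0,[-0.3,0,0],[0,0,0]],[0,[0,0,0],[0,0,0]]]}'; python3 -m crank '{"deltas":[[0,[-0.2,0,0],[0,0,0]],[0,[-0.2,0,0],[0,0,0]],[0,[-0.2,0,0],[0,0,0]],[0,[0,0,0],[0,0,0]]]}';python3 -m crank '{"deltas":[[0,[-0.2,0,0],[0,0,0]],[0,[-0.2,0,0],[0,0,0]],[0,[0,0,0],[0,0,0]]]}'; python3 -c "
from pos import *
print(jp())"
```

```text
t: 14.95
ee_pos: [0.4686, -0.2521, 0.0667]
orientation: [-0.08, 3.14, -0.0]
contact_force: [-0.7, -0.0, 0.4]
gripper_width: 0.002
finger_force: 0.2
t: 15.45
ee_pos: [0.4711, -0.2516, 0.0667]
orientation: [0.082, -3.133, -0.002]
contact_force: [-10.0, 0.1, 8.9]
gripper_width: -0.001
finger_force: 5.3
t: 15.82
ee_pos: [0.4757, -0.2515, 0.0667]
orientation: [0.081, -3.134, -0.002]
contact_force: [-9.0, -0.9, 7.2]
gripper_width: 0.001
finger_force: 4.2
[-78.7783   0.0854  66.6679]
```

```bash
python3 -m crank '{"deltas":[[0,[-0.2,0,0],[0,0,0]],[0,[-0.1,0,0],[0,0,0]],[0,[0,0,0],[0,0,0]]]}';python3 -m crank '{"deltas":[[0,[-0.2,0,0],[0,0,0]],[0,[-0.1,0,0],[0,0,0]],[0,[0,0,0],[0,0,0]]]}'; python3 -m crank '{"deltas":[[0,[-0.2,0,0],[0,0,0]],[0,[0,0,0],[0,0,0]]]}';python3 -c "
from pos import *
print(jp())"
```

```text
t: 16.2
ee_pos: [0.4811, -0.2514, 0.0667]
orientation: [-0.08, 3.14, 0.0]
contact_force: [-1.4, -0.0, 0.6]
gripper_width: -0.002
finger_force: 0.5
t: 16.58
ee_pos: [0.4847, -0.2513, 0.0667]
orientation: [-0.08, 3.14, -0.0]
contact_force: [0.0, -0.2, -0.3]
gripper_width: -0.002
finger_force: 0.0
t: 16.82
ee_pos: [0.4866, -0.2512, 0.0667]
orientation: [-0.08, 3.14, -0.0]
contact_force: [0.5, -0.2, 0.3]
gripper_width: -0.001
finger_force: 0.0
[-67.9224  -0.1912  66.7449]
```

```bash
python3 -m crank '{"deltas":[[0,[-0.2,0,0],[0,0,0]],[0,[-0.2,0,0],[0,0,0]],[0,[-0.2,0,0],[0,0,0]],[0,[0,0,0],[0,0,0]]]}';python3 -m crank '{"deltas":[[0,[-0.15,0,0],[0,0,0]],[0,[0,0,0],[0,0,0]]]}';  python3 -m crank '{"deltas":[[0,[-0.15,0,0],[0,0,0]],[0,[0,0,0],[0,0,0]]]}'
python3 - <<'E'
from chk import *
print(jp());c=block();cv2.imwrite("pics/s7.png",cv2.resize(c["color"][262:362,220:340],(720,600)))
E
```

```text
t: 17.32
ee_pos: [0.4926, -0.2509, 0.0667]
orientation: [-0.08, 3.14, -0.0]
contact_force: [0.4, -0.5, -0.1]
gripper_width: -0.0
finger_force: 0.0
t: 17.58
ee_pos: [0.4939, -0.2508, 0.0667]
orientation: [-0.08, 3.14, -0.0]
contact_force: [0.3, 0.8, 0.4]
gripper_width: 0.001
finger_force: 0.2
t: 17.82
ee_pos: [0.4954, -0.2507, 0.0667]
orientation: [-0.08, 3.14, -0.0]
contact_force: [0.1, 0.0, 0.8]
gripper_width: -0.0
finger_force: 0.3
[-59.1171  -0.1974  66.7318]
top-plane x -37.028602052118764 -16.676485574945524 y max (top) -55.08030495884063 floor-plane y min -82.55485357989852 x min -30.023267198525456 ((-25.85096549987793, -73.30677795410156), (36.10389709472656, 9.96721076965332), 65.10266876220703) [296 337] [304 359]
```

View pics/s7.png

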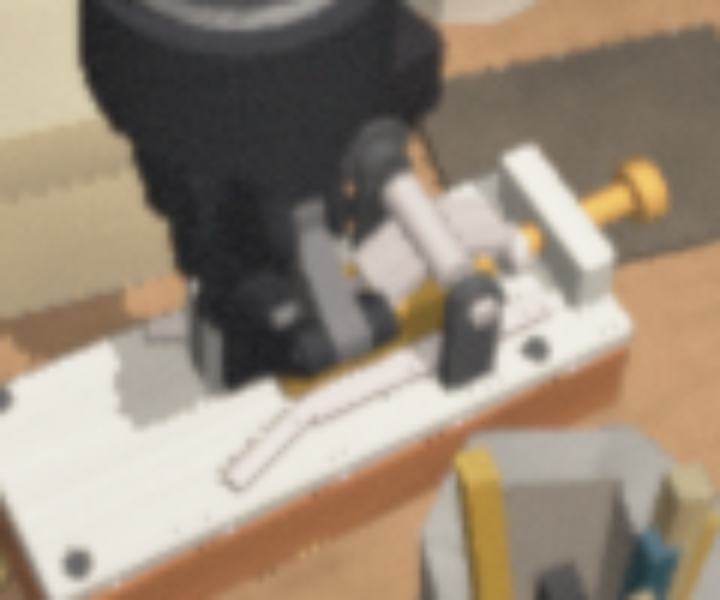

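The keeper is closed, with its nose plate over the block, and the block's front is close to the stop. I'll creep forward from here.

```bash
for i in 1 2 3; do python3 -m crank '{"deltas":[[0,[-0.1,0,0],[0,0,0]],[0,[0,0,0],[0,0,0]]]}' | grep -E "ee_pos|contact|finger"; done
```

```text
ee_pos: [0.4962, -0.2507, 0.0667]
contact_force: [-0.4, -0.1, 1.1]
finger_force: 0.4
ee_pos: [0.4973, -0.2506, 0.0667]
contact_force: [-1.0, 0.2, 0.7]
finger_force: 0.4
ee_pos: [0.4983, -0.2506, 0.0667]
contact_force: [-1.2, -0.4, 0.0]
finger_force: 0.3
```

```bash
for i in 1 2; do python3 -m crank '{"deltas":[[0,[-0.1,0,0],[0,0,0]],[0,[0,0,0],[0,0,0]]]}' | grep -E "ee_pos|contact|finger"; done
```

```text
ee_pos: [0.4993, -0.2505, 0.0667]
contact_force: [-0.1, 0.4, 0.3]
finger_force: 0.3
ee_pos: [0.5003, -0.2505, 0.0667]
contact_force: [-0.8, 0.6, 0.0]
finger_force: 0.3
```

```bash
for i in 1 2; do python3 -m crank '{"deltas":[[0,[-0.1,0,0],[0,0,0]],[0,[0,0,0],[0,0,0]]]}' | grep -E "ee_pos|contact|finger"; done
```

```text
ee_pos: [0.5014, -0.2504, 0.0667]
contact_force: [-0.7, -0.3, -0.1]
finger_force: 0.3
ee_pos: [0.5023, -0.2504, 0.0667]
contact_force: [0.3, -0.7, 0.3]
finger_force: 0.3
```

```bash
for i in 1 2; do python3 -m crank '{"deltas":[[0,[-0.1,0,0],[0,0,0]],[0,[0,0,0],[0,0,0]]]}' | grep -E "ee_pos|contact|finger"; done
```

```text
ee_pos: [0.5028, -0.2503, 0.0667]
contact_force: [-2.4, -0.1, 2.8]
finger_force: 1.4
ee_pos: [0.5028, -0.2503, 0.0667]
contact_force: [-6.5, -0.5, 3.8]
finger_force: 3.0
```

```bash
python3 -m crank '{"deltas":[[0,[-0.1,0,0],[0,0,0]],[0,[0,0,0],[0,0,0]],[0,[0,0,0],[0,0,0]]]}' | grep -E "ee_pos|contact|finger"
```

```text
ee_pos: [0.5029, -0.2503, 0.0667]
contact_force: [-8.4, -0.6, 6.0]
finger_force: 4.3
```

```bash
python3 -m crank '{"deltas":[[0,[-0.05,0,0],[0,0,0]],[0,[0,0,0],[0,0,0]],[0,[0,0,0],[0,0,0]],[0,[0,0,0],[0,0,0]],[0,[0,0,0],[0,0,0]],[0,[0,0,0],[0,0,0]],[0,[0,0,0],[0,0,0]]]}' | grep -E "ee_pos|contact|finger"
```

```text
ee_pos: [0.5029, -0.2503, 0.0666]
contact_force: [-10.1, -0.3, 6.6]
finger_force: 4.9
```

Pressed home at about 10 N for over half a second. Backing straight away, then up.

```bash
python3 -m crank '{"deltas":[[0,[0.3,0,0],[0,0,0]],[0,[1,0,0],[0,0,0]],[0,[2,0,0],[0,0,0]],[0,[2.5,0,0],[0,0,0]],[0,[1,0,-3],[0,0,0]],[0,[0,0,-5],[0,0,0]],[0,[0,0,-5],[0,0,0]],[0,[0,0,0],[0,0,0]],[0,[0,0,0],[0,0,0]],[0,[0,0,0],[0,0,0]]]}'
python3 - <<'E'
from chk import *
print(jp());c=block();cv2.imwrite("pics/s8.png",cv2.resize(c["color"][262:362,220:340],(720,600)))
E
```

```text
t: 22.62
ee_pos: [0.4366, -0.2527, 0.1946]
orientation: [0.08, -3.138, -0.004]
contact_force: [0.2, 0.1, -0.7]
gripper_width: 0.004
finger_force: 0.0
[-117.8937    0.9007  194.5851]
top-plane x -45.780609818392136 -0.9864673443677652 y max (top) 7.473881681862808 floor-plane y min -9.552800666770148 x min -39.09208895361005 ((-23.36199188232422, -6.605161666870117), (28.116586685180664, 44.783443450927734), 89.77901458740234) [267 306] [293 325]
```

View pics/s8.png

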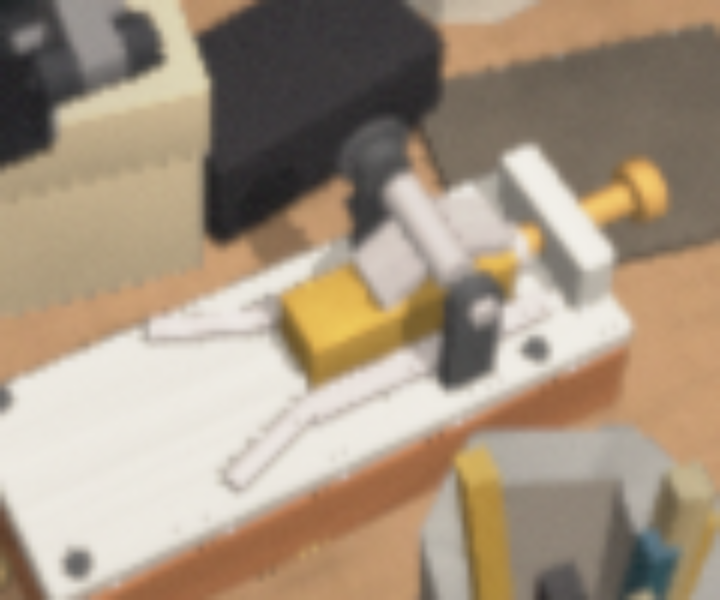

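The block is home against the stop under the closed keeper, and the robot is clear. Handing in.

```bash
python3 -c "
from bench import robot
print(robot.job_done())"
```

```text
the job is handed in; nothing more can be done
None
```

The job is handed in, with no verdict returned: the block tipped the keeper over itself, was pressed on the end stop at about 10 N for over half a second, and the last picture shows it home under the closed keeper with the robot clear.

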